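# Spin the banding wheel and brake it on its zero mark

### The job

Check that the blue-and-white ornament runs true on the banding wheel: with a fingertip flick the wheel, either way round, so that it spins freely, let its red zero mark run past the brass pointer once, and when the mark comes round again (the second pass or a later one) brake the wheel with a fingertip so that it stops with the red mark at the pointer, then take the hand clear. After the first pass keep your fingers off the wheel until that braking touch, and do not stop it elsewhere and push it to the mark. Leave the ornament standing untouched on the wheel and do not shift or lift anything else on the table.

Things in the scene. Friction and masses are not known exactly. Their poses are not given: they have to be found in the camera images.
- wheel (a joint): banding wheel's angle in rad, never wraps, grows counter-clockwise from above. 0 and every whole turn (6.283) either way: red mark exactly at the pointer. Starts at rest between 1.2 and 5.1, so the mark's first pass is at 6.283 or 0, the second at 12.566 or -6.283. No limits, spring or detents: let go, it loses 0.2 to 0.45 rad/s of speed each second, then stays put
- wheel_top (a point): centre of the wheel's flat top, on its axis, 66 mm above the table; the ornament stands here. The wheel is a bare aluminium disc 240 mm across, 10 mm thick, about 1.2 kg, with flush grooves of 45, 65 and 85 mm radius and 11 dark ticks. A fingertip pressed with a few N on the top near the rim drags it along or brakes it almost at once
- red_mark (a point): outer end of the red zero mark on the wheel's top, 118 mm from the axis; the mark is a flush red bar 20 mm wide that runs 28 mm inwards from the rim and turns with the wheel
- pointer_tip (a point): tip of the fixed brass pointer, 124 mm from the wheel's axis, 66 mm above the table, aiming at the axis from the side away from the robot (up to 46 degrees round from +x). It is 18 mm wide, narrowing to 6 mm at the tip, 3 mm thick, and joins an upright steel strip, 18 mm wide, 152 mm from the axis and as high as the wheel
- ornament: blue-and-white fluted ball ornament of stiff card with a wooden foot and a red bead on top, 64 mm across, 78 mm high, standing loose (120 g) on the middle of the wheel and turning with it; origin: centre of its underside; its z axis points up
- paint_jar: small white paint jar with a blue lid, 52 mm across, 60 mm high, standing beside the wheel; origin: centre of its underside
- tape_reel: orange ring-shaped reel of tape lying flat beside the wheel, 84 mm outside, 18 mm high; origin: centre of its underside
- glue_bottle: white glue bottle standing on the left, 72 mm across, 206 mm high; origin: centre of its underside
- green_bottle: green bottle standing on the right, 74 mm across, 235 mm high; origin: centre of its underside
- ribbon_spool: pink ribbon on a brown card spool lying flat at the front left, 70 mm across, 38 mm high; origin: centre of its underside
- scissors: scissors with black loops lying at the front right, about 190 mm long and 90 mm wide over the loops, 10 mm high; origin near the pivot
- spare_ornament: pink pear-shaped ornament standing on the left, 60 mm across, 72 mm high; origin: centre of its underside
Not all that is in view belongs to the job. Of the things like the ornament, leave any that is orange; of the rest the smaller one is meant.

How it is judged:
By the outcome, as a careful person would: the job done as asked, in the order asked, and still so for the second after the job is handed in, with the robot touching nothing.
It also fails if it takes over 45 s, if anything falls off the work surface, if the arm or the gripper's body presses on something with over 40 N, if the wrist force passes 120 N, or if a joint passes its speed limit or range.

### The arm

A 6-joint arm with a two-finger parallel gripper is mounted at the origin on the work surface. World frame = base frame: x ahead of the robot, y to its left, z up, the work surface at z = 0. Lengths are in m, angles in degrees, forces in N, time in s.
With the tool pointing down it reaches from about 0.4 to 0.825 m from the base axis. Payload 7 kg.
Tool frame: the origin (TCP) lies at the very end of the fingers, on their centre line; the grasp point (between the pads) lies 19 mm behind it; z points along the fingers, y is the line along which they close (so a half turn about z gives the same grasp; the last joint's range is limited). The gripper opens to 88 mm and grips with 3 to 60 N. Pads are 19 mm wide; open, the fingers measure 130 mm over their backs; the gripper's body (78 mm by 193 mm) begins 47 mm behind the grasp point.
Start: joints at [79.933, 20.546, 0.682, 0, -70.136, -16.507], TCP at [0.302, 0.604, 0.227] pointing down, gripper open.
Joint ranges: [-176.03, 176.03], [-82.01, 121.73], [-58.28, 71.71], [-173.87, 95.51], [-174.79, -0.11], [-173.66, 173.66]. Speed limits (degrees/s): [136.94, 136.94, 172.46, 180, 180, 180].

### API

Orientations are given as [roll, pitch, yaw] about the fixed x, y, z axes, in that order (R = Rz(yaw) Ry(pitch) Rx(roll)).
In Python, from plant import r gives the robot as it stands. The module is installed in compiled form; this text tells all that it offers.
- The arm moves only by the tool jog_arm, never from a script. Its arguments are lists of equal length, an entry for each row: "travel": the shift along the tool's x, y, z each as a share of 50 cm, from -1 to 1, a list of three; "dr": the turn, a rotation vector about the tool's x, y, z each as a share of 360 degrees, from -1 to 1, a list of three; "claw": the opening, from 0 (shut) to 1 (fully open). A call has exactly 10 rows; each row is the pose to reach, as a shift and turn from the pose commanded when the call began, along the tool's axes at that moment, turning the shorter way round; what a row does not reach only later rows make up. A row lasts 1/8 s, in which the tool goes at most 62.5 mm and 10.7 degrees, less where a joint would pass 70% of its speed; a pose out of reach is approached as far as the arm can. A call with a number of a shift or a turn outside -1 to 1 is refused whole. A call with a gripper value outside its range is refused whole. The fingers move at their own pace and stop on an object; "newtons" is the grip in N (left out, the last holds). Time passes only in rows, so rows that repeat a pose let the fingers close, or fill a call up. It gives the time, the measured TCP pose, the force, the opening and the grip force at its end, in the units of the state.
- r.get_state(): the state, without advancing time (a new reading comes with each control period).
- r.capture(name): name is "side" or "top"; returns a dict with "pixels" (400x640x3 uint8, red, green, blue), "range_z" (400x640 float32, m along the optical axis (not along the pixel's ray), 0 where there is no reading), "fx", "fy", "cx", "cy" (pixels), "position" and "attitude" of the camera in the world. Camera axes: x right, y up, looking along -z (the intrinsics and any distortion apply to the point x, -y, -z); pixel columns grow to the right and rows downward; lengths in m; the calibration is good to about 2 mm. A picture is of the moment at which its call begins.
- r.close_job(): hands the job in; it is judged then, once.
Trained networks look in the newest picture that a camera, given by its name, has taken for a name from the list of things; names that differ only in an ending like _2 or _b are one class to them, and where a whole thing is asked for, a point or a joint stands for the part that bears it (a point fixed in the world has none). Each returns a list of dicts, best first, with "conf" (0 to 1); they miss things now and then, are a little off and sometimes report something else, mostly with a low value. They report only what shows in the picture. A call takes as long as a camera call. They do not tell look-alikes from the thing itself.
- r.boxes_of(name, camera): "extent" ([left, top, right, bottom] in pixels, round what is visible of it).
- r.regions_of(name, camera): "pixels" (400x640 bool, what is visible of it) and "extent" ([left, top, right, bottom] in pixels, round what is visible of it).
- r.tip_of(name, camera): "at" ([column, row] in pixels: a listed point, or the origin of a listed thing).
The state is a dict: "time_s": time; "joints": joint angles; "qd": joint speeds; "joint_torque": joint torques, N m; "tcp_pos": TCP position; "eef_rot": TCP orientation; "contact_force": force on the tool from outside, world axes, zero at the start; "moment": the same for the moment, N m; "gripper_width": finger opening in m; "gripper_force": force on a finger pad.
Only numpy, scipy, OpenCV 4.12 (cv2) and the standard library are available. Lean on these libraries where they do the work, as an engineer would, in place of code of your own. Each camera call takes 0.05 s, during which the arm holds its last target. There are 200 camera calls.

## Working session

There is one attempt and no reset: what is moved stays moved. The work goes in short steps, Python scripts to look and compute and a tool call to move; the robot and the scene stay as the last step left them, time stands still between calls to the robot, and variables do not carry over. Pictures are saved under pics/ and viewed, at most 10 in all, crops included, and the job is handed in when it is done.

Besides the shell and the picture viewer there is one more tool, called after "Emit:" as a command line: name --argument value ..., lists and objects as JSON in quotes. jog_arm: Moves the arm, as the interface text tells. Its arguments: {"type":"object","properties":{"travel":{"type":"array"},"dr":{"type":"array"},"claw":{"type":"array"},"newtons":{"type":"number"}},"required":["travel","dr","claw"]}

```bash
mkdir -p pics; cat > h.py <<'E'
import numpy as np, cv2
from plant import r
from scipy.spatial.transform import Rotation as R
def cam(name,save=None):
    c=r.capture(name)
    if save: cv2.imwrite('pics/'+save,c['pixels'][:,:,::-1])
    return c
def att(c):
    a=np.array(c['attitude'],float)
    if a.shape==(3,3): return a
    if a.shape==(3,): return R.from_euler('xyz',a,degrees=True).as_matrix()
    return None
def ray(c,u,v):
    d=np.array([(u-c['cx'])/c['fx'],-(v-c['cy'])/c['fy'],-1.0])
    return att(c)@d
def atz(c,u,v,z):
    d=ray(c,u,v);p=np.array(c['position']);return p+d*(z-p[2])/d[2]
def dep(c,u,v):
    return np.array(c['position'])+ray(c,u,v)*c['range_z'][int(v),int(u)]
E
python3 - <<'E'
from h import *
for n in('top','side'):
    c=cam(n,n+'0.png');print(n,{k:v for k,v in c.items() if k not in('pixels','range_z')})
    for o in('wheel_top','red_mark','pointer_tip','ornament','paint_jar','tape_reel','glue_bottle','green_bottle','ribbon_spool','scissors','spare_ornament'):
        try:
            for t in r.tip_of(o,n)[:3]:
                u,v=t['at'];print(o,np.round(t['at'],1),round(t['conf'],2),np.round(atz(c,u,v,.066 if o in('wheel_top','red_mark','pointer_tip','ornament') else 0),3))
        except Exception as e: print(o,e)
s=r.get_state();print(s)
E
```

```text
top {'fx': 459.6630814225945, 'fy': 459.6630814225945, 'cx': 319.11931113894667, 'cy': 198.61701038640706, 'position': array([ 0.33145574, -0.01462712,  1.43645973]), 'attitude': array([  8.26434862,   0.26836588, -89.47510646])}
wheel_top [292.9 185.2] 0.72 [0.571 0.073 0.066]
red_mark [303.8 222.3] 0.89 [0.458 0.039 0.066]
pointer_tip [281.3 147.3] 0.65 [0.688 0.111 0.066]
pointer_tip [244.4 160.2] 0.38 [0.647 0.223 0.066]
ornament [370.1 256.6] 0.75 [ 0.358 -0.159  0.066]
ornament [255.7 277. ] 0.64 [0.296 0.178 0.066]
ornament [290.6 188. ] 0.55 [0.562 0.08  0.066]
paint_jar [238.8 156.7] 0.69 [0.674 0.253 0.   ]
tape_reel [320.6 143.3] 0.75 [ 0.72  -0.009  0.   ]
glue_bottle [194.6 157.9] 0.58 [0.668 0.394 0.   ]
green_bottle [437.5 162. ] 0.77 [ 0.661 -0.383  0.   ]
ribbon_spool [200.5 251.3] 0.9 [0.371 0.361 0.   ]
ribbon_spool [304.3 222.6] 0.7 [0.464 0.04  0.   ]
ribbon_spool [195.5 159.2] 0.62 [0.664 0.391 0.   ]
scissors [449.3 250. ] 0.87 [ 0.382 -0.411  0.   ]
spare_ornament [190.8 216.2] 0.69 [0.481 0.397 0.   ]
spare_ornament [321.6 142.7] 0.18 [ 0.722 -0.012  0.   ]
s
[... 1129 characters left out ...]
0.386 0.   ]
{'time_s': 1.2, 'joints': array([ 7.99320764e+01,  2.05468615e+01,  6.81202411e-01,  2.55299173e-03,
       -7.01356240e+01, -1.65089048e+01]), 'qd': array([ 0.08163519, -0.01575351,  0.06271549, -0.06184782,  0.0329213 ,
        0.0361427 ]), 'joint_torque': array([ 5.50904078e-04, -5.82405710e+01,  2.93293458e+01,  7.00278014e+00,
        1.23065503e-02, -2.45383421e-05]), 'tcp_pos': array([0.30199435, 0.60365433, 0.22655786]), 'eef_rot': array([ 1.79999452e+02, -2.66670734e-03, -2.65759609e+01]), 'contact_force': array([-0.7030565 , -0.52849471,  0.2945838 ]), 'moment': array([ 0.05114913,  0.00976439, -0.02443228]), 'gripper_force': 0.0, 'gripper_width': 0.08802095427921039}
```

```bash
python3 - <<'E'
from h import *
a=cv2.imread('pics/top0.png');cv2.imwrite('pics/crop1.png',cv2.resize(a[110:300,170:470],None,fx=2.66,fy=2.66,interpolation=cv2.INTER_CUBIC))
# wheel fit: height mask
c=cam('top');p=np.array(c['position']);A=att(c)
v,u=np.mgrid[0:400,0:640]
d=np.stack([(u-c['cx'])/c['fx'],-(v-c['cy'])/c['fy'],-np.ones_like(u,float)],-1)
P=p+(d*c['range_z'][...,None])@A.T
m=(abs(P[...,2]-.066)<.006)&(np.hypot(P[...,0]-.57,P[...,1]-.075)<.135)
k=cv2.morphologyEx(m.astype(np.uint8),cv2.MORPH_OPEN,np.ones((5,5)))
ct=max(cv2.findContours(k,0,1)[0],key=cv2.contourArea)
q=np.array([atz(c,*x[0],.066)[:2] for x in ct])
e=cv2.minEnclosingCircle(q.astype(np.float32));print(e, np.median(P[m][:,2]))
A_=np.c_[q,np.ones(len(q))];s=np.linalg.lstsq(A_,(q**2).sum(1),rcond=None)[0];print(s[:2]/2,np.sqrt(s[2]+(s[:2]**2).sum()/4))
E
```

```text
((0.5732629299163818, 0.07636618614196777), 0.11961141228675842) 0.06568199699153343
[0.57435054 0.07688571] 0.09130676770086658
```

View pics/crop1.png

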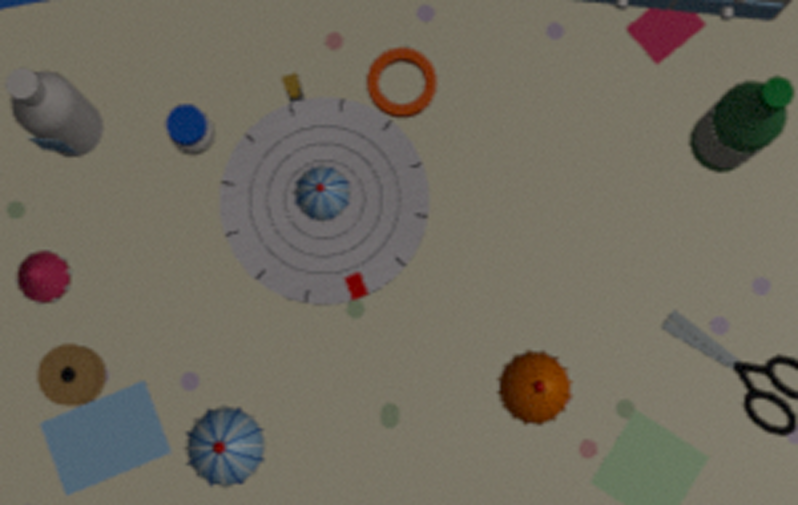

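View pics/side0.png

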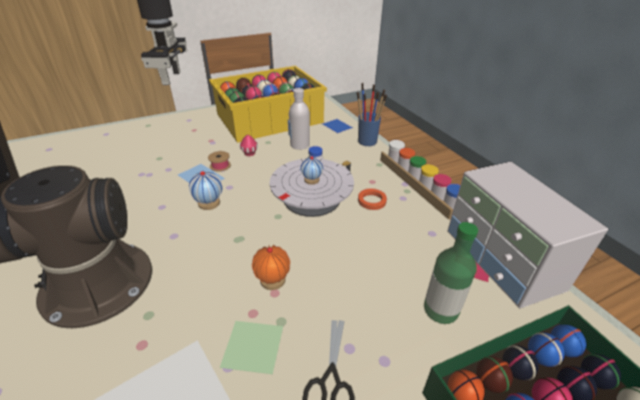

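Picture: the small blue-and-white ornament stands on the wheel (top-camera pixel 291,182). Its look-alikes are the larger blue-and-white one at (255,277) and the orange one at (370,256). The red mark is at (304,218) and the pointer at (281,143). The description picks the one on the wheel. The current yaw already suits a touch on the wheel's near-left side, so I'm moving there with the fingers closed.

Emit:
jog_arm --travel '[[0.806, 0.851, 0.154], [0.806, 0.851, 0.154], [0.806, 0.851, 0.154], [0.806, 0.851, 0.154], [0.806, 0.851, 0.154], [0.806, 0.851, 0.154], [0.806, 0.851, 0.154], [0.806, 0.851, 0.154], [0.806, 0.851, 0.154], [0.806, 0.851, 0.154]]' --dr '[[0, 0, 0], [0, 0, 0], [0, 0, 0], [0, 0, 0], [0, 0, 0], [0, 0, 0], [0, 0, 0], [0, 0, 0], [0, 0, 0], [0, 0, 0]]' --claw '[0, 0, 0, 0, 0, 0, 0, 0, 0, 0]' --newtons 10

```text
time_s: 2.5
tcp_pos: [0.4721, 0.0402, 0.1494]
eef_rot: [180.0, 0.0, -26.7]
contact_force: [0.5, 0.2, -0.5]
gripper_width: 0.0007
gripper_force: 0.0
```

Emit:
jog_arm --travel '[[0, 0, 0.08], [0, 0, 0.14], [0, 0, 0.156], [0, 0, 0.162], [0, 0, 0.166], [0, 0, 0.168], [0, 0, 0.17], [0, 0, 0.171], [0, 0, 0.171], [0, 0, 0.171]]' --dr '[[0, 0, 0], [0, 0, 0], [0, 0, 0], [0, 0, 0], [0, 0, 0], [0, 0, 0], [0, 0, 0], [0, 0, 0], [0, 0, 0], [0, 0, 0]]' --claw '[0, 0, 0, 0, 0, 0, 0, 0, 0, 0]'

```text
time_s: 3.75
tcp_pos: [0.4728, 0.0428, 0.0662]
eef_rot: [-179.9, -0.1, -26.5]
contact_force: [-5.2, -1.0, 18.5]
gripper_width: 0.0002
gripper_force: 9.3
```

```bash
cat > w.py <<'E'
from h import *
C=np.array([.572,.0755])
def mark(c):
    "red pixels on wheel-top plane -> angle about C, deg, and n"
    h=cv2.cvtColor(c['pixels'],cv2.COLOR_RGB2HSV).astype(int)
    m=((h[...,0]<6)|(h[...,0]>174))&(h[...,1]>150)&(h[...,2]>60)
    v,u=np.nonzero(m)
    if len(u)==0:return None
    q=np.array([atz(c,a,b,.066)[:2] for a,b in zip(u,v)])-C
    rr=np.hypot(*q.T);q=q[(rr>.085)&(rr<.122)]
    if len(q)<8:return None
    k=q.mean(0);return round(np.degrees(np.arctan2(k[1],k[0])),1),round(np.hypot(*k),3),len(q)
E
python3 - <<'E'
from w import *
for n in('top','side'):
    c=cam(n,n+'1.png');print(n,mark(c))
print({k:np.round(v,4) for k,v in r.get_state().items() if k in('time_s','tcp_pos','contact_force')})
# pointer brass
for n in('top','side'):
    for t in r.tip_of('pointer_tip',n)[:3]: print(t)
a=cv2.imread('pics/top1.png');cv2.imwrite('pics/crop2.png',cv2.resize(a[120:240,230:360],None,fx=5,fy=5,interpolation=cv2.INTER_CUBIC)[:600])
E
```

```text
top None
side None
{'time_s': np.float64(3.85), 'tcp_pos': array([0.4728, 0.0428, 0.0662]), 'contact_force': array([-4.2   , -1.9519, 19.5039])}
{'at': [280.0, 146.8], 'conf': 0.79}
{'at': [241.6, 158.4], 'conf': 0.43}
{'at': [341.6, 163.6], 'conf': 0.83}
{'at': [371.2, 199.4], 'conf': 0.74}
{'at': [311.3, 178.0], 'conf': 0.67}
```

View pics/crop2.png

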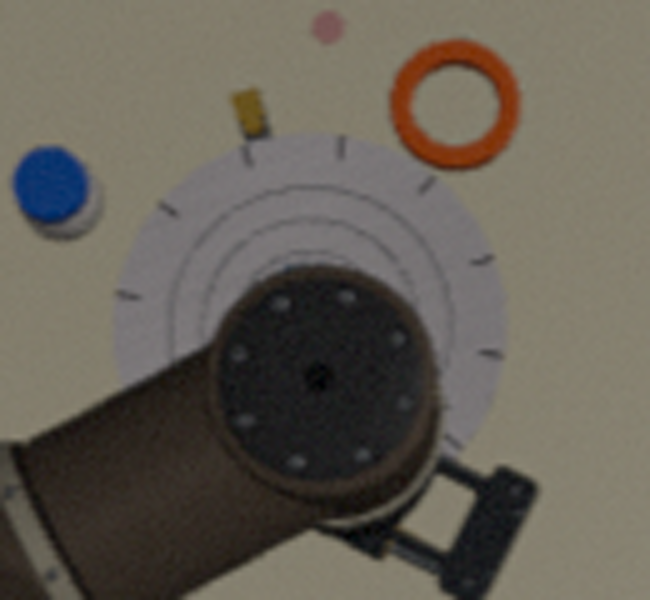

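```bash
python3 - <<'E'
from w import *
y=np.radians(-26.58);X=np.array([np.cos(y),np.sin(y)]);Y=np.array([np.sin(y),-np.cos(y)])
s=np.array([.472,.043])
pt=lambda f:C+.105*np.array([np.cos(np.radians(f)),np.sin(np.radians(f))])
L=[pt(f) for f in(192,172,147,122)];L+=[L[-1]+.045*np.array([.848,.530])];L+=[pt(153.4)]
for p in L:print(np.round(p,3),np.round([(p-s)@X/.5,(p-s)@Y/.5],3))
c=cam('top')
h=cv2.cvtColor(c['pixels'],cv2.COLOR_RGB2HSV).astype(int);print(h[140,279])
m=(h[...,0]>14)&(h[...,0]<32)&(h[...,1]>110);m[:, :272]=0;m[:,290:]=0;m[:130]=0;m[155:]=0
v,u=np.nonzero(m);q=np.array([atz(c,a,b,.066)[:2] for a,b in zip(u,v)])-C
print(len(q),q.mean(0),np.degrees(np.arctan2(*q.mean(0)[::-1])),np.hypot(*q.T).min(),np.hypot(*q.T).max())
E
```

```text
[0.469 0.054] [-0.014 -0.017]
[0.468 0.09 ] [-0.049 -0.081]
[0.484 0.133] [-0.059 -0.171]
[0.516 0.165] [-0.029 -0.257]
[0.555 0.188] [ 0.017 -0.334]
[0.478 0.123] [-0.06  -0.148]
[ 21 191 103]
41 [0.13345128 0.04165755] 17.33604189810588 0.1258027961897603 0.15274718068059576
```

Emit:
jog_arm --travel '[[-0.014, -0.017, 0], [-0.049, -0.081, 0], [-0.059, -0.171, 0], [-0.029, -0.257, 0], [0.017, -0.334, -0.07], [-0.01, -0.334, -0.12], [-0.04, -0.26, -0.12], [-0.06, -0.18, -0.1], [-0.06, -0.148, -0.08], [-0.06, -0.148, -0.08]]' --dr '[[0, 0, 0], [0, 0, 0], [0, 0, 0], [0, 0, 0], [0, 0, 0], [0, 0, 0], [0, 0, 0], [0, 0, 0], [0, 0, 0], [0, 0, 0]]' --claw '[0, 0, 0, 0, 0, 0, 0, 0, 0, 0]'

```text
time_s: 5.25
tcp_pos: [0.478, 0.1217, 0.1041]
eef_rot: [180.0, 0.0, -26.6]
contact_force: [0.6, 0.1, 0.7]
gripper_width: 0.0005
gripper_force: 0.0
```

```bash
python3 - <<'E'
from w import *
for i in range(6):
    t=r.get_state()['time_s'];n=('top','side')[i%2];c=cam(n,f'f{i}.png');print(round(t,3),n,mark(c))
print(r.get_state()['tcp_pos'],r.get_state()['contact_force'])
E
```

```text
5.25 top (np.float64(-16.7), np.float64(0.106), 44)
5.3 side (np.float64(-27.0), np.float64(0.104), 16)
5.35 top (np.float64(-34.6), np.float64(0.105), 46)
5.4 side (np.float64(-44.9), np.float64(0.104), 19)
5.45 top (np.float64(-52.7), np.float64(0.105), 45)
5.5 side (np.float64(-62.8), np.float64(0.105), 20)
[0.47897561 0.12308881 0.10417395] [-0.047611   -0.37981481  1.17024685]
```

Emit:
jog_arm --travel '[[0, 0, 0], [0, 0, 0], [0, 0, -0.04], [0, 0, -0.06], [0, 0, -0.06], [0, 0, -0.06], [0, 0, -0.06], [0, 0, -0.06], [0, 0, -0.06], [0, 0, 0]]' --dr '[[0, 0, 0], [0, 0, 0], [0, 0, 0], [0, 0, 0], [0, 0, 0], [0, 0, 0], [0, 0, 0], [0, 0, 0], [0, 0, 0], [0, 0, 0]]' --claw '[0, 0, 0, 0, 0, 0, 0, 0, 0, 0]'

```text
time_s: 6.8
tcp_pos: [0.48, 0.1235, 0.1055]
eef_rot: [-179.8, -0.1, -26.5]
contact_force: [-0.0, -0.1, -0.5]
gripper_width: 0.0005
gripper_force: 0.0
```

```bash
cat >> w.py <<'E'
def look(n=4):
    for i in range(n):
        s=r.get_state();c=cam('top');print(round(s['time_s'],3),mark(c),np.round(s['tcp_pos'],4)[2])
E
python3 -c "
from w import *
look(5)"
```

```text
6.8 None 0.1055
6.85 None 0.1006
6.9 None 0.1018
6.95 None 0.1031
7.0 (np.float64(58.6), np.float64(0.11), 15) 0.1041
```

Emit:
jog_arm --travel '[[0, 0, 0], [0, 0, 0], [0, 0, 0], [0, 0, 0], [0, 0, 0], [0, 0, 0], [0, 0, 0], [0, 0, 0], [0, 0, 0], [0, 0, 0]]' --dr '[[0, 0, 0], [0, 0, 0], [0, 0, 0], [0, 0, 0], [0, 0, 0], [0, 0, 0], [0, 0, 0], [0, 0, 0], [0, 0, 0], [0, 0, 0]]' --claw '[0, 0, 0, 0, 0, 0, 0, 0, 0, 0]'

```text
time_s: 8.3
tcp_pos: [0.4783, 0.1224, 0.104]
eef_rot: [180.0, 0.0, -26.6]
contact_force: [0.1, 1.3, -0.1]
gripper_width: 0.0008
gripper_force: 0.0
```

```bash
python3 -c "
from w import *
look(2)
for i in range(2):
    t=r.get_state()['time_s'];print(t,mark(cam('side')))"
```

```text
8.3 (np.float64(-102.8), np.float64(0.103), 47) 0.104
8.35 (np.float64(-108.5), np.float64(0.103), 46) 0.1041
8.4 (np.float64(-114.5), np.float64(0.106), 26)
8.45 (np.float64(-119.7), np.float64(0.106), 29)
```

```bash
python3 - <<'E'
import numpy as np
t=np.array([5.25,5.35,5.45,5.3,5.4,5.5,8.3,8.35,8.4,8.45]);a=np.array([-16.7,-34.6,-52.7,-27,-44.9,-62.8,-462.8,-468.5,-474.5,-479.7])
for tt,aa in((t,a),(np.r_[t,7.0],np.r_[a,-301.4])):
    p=np.polyfit(tt,aa,2);print(p, 'min',np.polyval(p,-p[1]/2/p[0]),-p[1]/2/p[0],np.round(aa-np.polyval(p,tt),1))
    print(np.roots(p-np.array([0,0,-702.8])))
E
```

```text
[  12.05329154 -309.58653779 1275.93725009] min -711.9808238929418 12.842406444155463 [ 0.5  0.8  0.6 -0.7 -0.5 -0.6  0.5  0.2 -0.4 -0.3]
[13.71515271 11.96966018]
[  12.39200788 -314.24345469 1291.17236969] min -701.0178748876963 12.679279169495198 [ 0.4  0.7  0.7 -0.8 -0.5 -0.5  0.6  0.3 -0.4 -0.3 -0.1]
[12.67927917+0.37922613j 12.67927917-0.37922613j]
```

Emit:
jog_arm --travel '[[0, 0, 0.005], [0, 0, 0.01], [0, 0, 0.015], [0, 0, 0.02], [0, 0, 0.025], [0, 0, 0.03], [0, 0, 0.035], [0, 0, 0.04], [0, 0, 0.044], [0, 0, 0.046]]' --dr '[[0, 0, 0], [0, 0, 0], [0, 0, 0], [0, 0, 0], [0, 0, 0], [0, 0, 0], [0, 0, 0], [0, 0, 0], [0, 0, 0], [0, 0, 0]]' --claw '[0, 0, 0, 0, 0, 0, 0, 0, 0, 0]'

```text
time_s: 9.75
tcp_pos: [0.4783, 0.1224, 0.0809]
eef_rot: [180.0, 0.0, -26.6]
contact_force: [-0.0, 0.2, 0.1]
gripper_width: 0.0003
gripper_force: 0.0
```

```bash
python3 -c "
from w import *
s=r.get_state();print(s['time_s'],s['tcp_pos'],mark(cam('side','s9.png')),mark(cam('top','t9.png')))"
```

```text
9.75 [0.47829198 0.12241371 0.08092262] None None
```

Emit:
jog_arm --travel '[[0, 0, 0], [0, 0, 0], [0, 0, 0], [0, 0, 0], [0, 0, 0], [0, 0, 0], [0, 0, 0], [0, 0, 0], [0, 0, 0], [0, 0, 0]]' --dr '[[0, 0, 0], [0, 0, 0], [0, 0, 0], [0, 0, 0], [0, 0, 0], [0, 0, 0], [0, 0, 0], [0, 0, 0], [0, 0, 0], [0, 0, 0]]' --claw '[0, 0, 0, 0, 0, 0, 0, 0, 0, 0]'

```text
time_s: 11.1
tcp_pos: [0.4783, 0.1224, 0.0811]
eef_rot: [-180.0, -0.0, -26.6]
contact_force: [0.0, -0.0, 0.7]
gripper_width: 0.0002
gripper_force: 0.0
```

```bash
python3 -c "
from w import *
look(3)
t=r.get_state()['time_s'];print(t,mark(cam('side','s11.png')))"
```

```text
11.1 (np.float64(27.4), np.float64(0.107), 42) 0.0811
11.15 (np.float64(24.7), np.float64(0.108), 42) 0.0811
11.2 (np.float64(22.3), np.float64(0.108), 45) 0.0811
11.25 (np.float64(18.9), np.float64(0.105), 12)
```

Emit:
jog_arm --travel '[[0, 0, 0.038], [0, 0, 0.035], [0, 0, 0.034], [0, 0, 0.034], [0, 0, 0.034], [0, 0, 0.034], [0, 0, 0.02], [0, 0, -0.03], [0, 0, -0.12], [0, 0, -0.2]]' --dr '[[0, 0, 0], [0, 0, 0], [0, 0, 0], [0, 0, 0], [0, 0, 0], [0, 0, 0], [0, 0, 0], [0, 0, 0], [0, 0, 0], [0, 0, 0]]' --claw '[0, 0, 0, 0, 0, 0, 0, 0, 0, 0]'

```text
time_s: 12.55
tcp_pos: [0.478, 0.1222, 0.1824]
eef_rot: [180.0, 0.0, -26.6]
contact_force: [0.6, 0.2, -1.1]
gripper_width: 0.0006
gripper_force: 0.0
```

```bash
python3 -c "
from w import *
look(3)
t=r.get_state()['time_s'];print(t,mark(cam('side','s12.png')))
a=cam('top','t12.png')['pixels'][:,:,::-1];cv2.imwrite('pics/crop3.png',cv2.resize(a[125:205,250:340],None,fx=6,fy=6,interpolation=cv2.INTER_CUBIC))"
```

```text
12.55 (np.float64(12.9), np.float64(0.107), 45) 0.1824
12.6 (np.float64(12.9), np.float64(0.107), 47) 0.1879
12.65 (np.float64(12.9), np.float64(0.107), 45) 0.1856
12.7 (np.float64(12.3), np.float64(0.106), 17)
```

View pics/crop3.png

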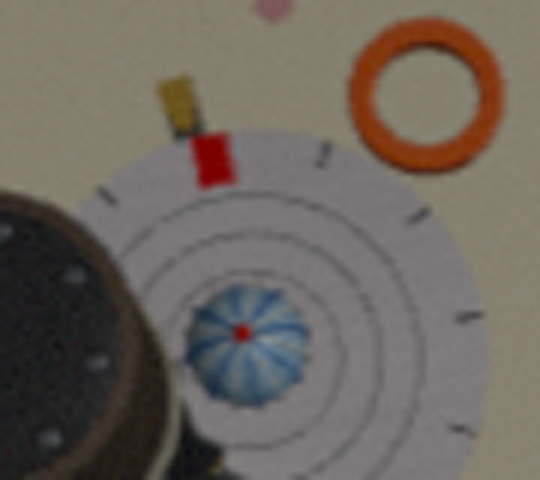

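The mark stopped about 4° past the pointer tip, so the tip is still within the 20 mm bar. The ornament is still in place. Nudging the wheel now would break the rules, so I'm only taking the hand well clear.

Emit:
jog_arm --travel '[[0, 0, -0.08], [-0.1, -0.1, -0.1], [-0.2, -0.2, -0.1], [-0.3, -0.3, -0.1], [-0.4, -0.4, -0.1], [-0.45, -0.45, -0.1], [-0.45, -0.45, -0.1], [-0.45, -0.45, -0.1], [-0.45, -0.45, -0.1], [-0.45, -0.45, -0.1]]' --dr '[[0, 0, 0], [0, 0, 0], [0, 0, 0], [0, 0, 0], [0, 0, 0], [0, 0, 0], [0, 0, 0], [0, 0, 0], [0, 0, 0], [0, 0, 0]]' --claw '[0, 0, 0, 0, 0, 0, 0, 0, 0, 0]'

```text
time_s: 14.05
tcp_pos: [0.3783, 0.4232, 0.2312]
eef_rot: [-180.0, 0.0, -26.7]
contact_force: [-0.6, -0.1, 0.3]
gripper_width: 0.0006
gripper_force: 0.0
```

```bash
python3 -c "
from w import *
look(2)
print(r.close_job())"
```

```text
14.05 (np.float64(12.9), np.float64(0.107), 47) 0.2312
14.1 (np.float64(12.9), np.float64(0.107), 45) 0.2313
the job is handed in; nothing more can be done
None
```

I flicked the wheel clockwise, let it spin freely and braked it with one touch on the third pass, but it stopped with the red mark's centre about 4° (9 mm) past the pointer; the tip is only just inside the 20 mm bar, so "at the pointer" is marginal. The ornament stayed on the wheel, the hand is clear, and the job was handed in at about 14 s with no verdict returned.

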